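# Open the latched food carrier

### The arm

A 6-joint arm with a two-finger parallel gripper is mounted at the origin on the work surface. World frame = base frame: x ahead of the robot, y to its left, z up, the work surface at z = 0. Lengths are in mm, angles in rad, forces in N, time in s.
With the tool pointing down it reaches from about 350 to 775 mm from the base axis. Payload 5.5 kg.
Tool frame: the origin (TCP) lies at the very end of the fingers, on their centre line; the grasp point (between the pads) lies 19 mm behind it (env.grasp_offset is the distance from the TCP to the grasp point, in mm); z points along the fingers, y is the line along which they close (so a half turn about z gives the same grasp; the last joint's range is limited). The gripper opens to 85 mm and grips with 20 to 120 N. Pads are 22 mm wide; open, the fingers measure 114 mm over their backs; the gripper's body (76 mm by 85 mm) begins 54 mm behind the grasp point. The pads swing forward as they close: fully open they stand 13 mm farther back than shut.
Start: joints at [-1.242, 0.313, 0.046, 1.304, 0, 1.431], TCP at [259.798, -513.011, 199.123] pointing down, gripper open.
Joint ranges: [-2.76, 2.76], [-0.86, 1.69], [-1.03, 1.26], [-2.2, 2.34], [-1.47, 1.5], [-3.14, 3.14]. Speed limits (rad/s): [2.57, 2.57, 3.14, 3.14, 3.14, 3.14].

### API

Orientations are given as a unit quaternion [w, x, y, z].
In Python, from cell import env, eyes gives the robot as it stands.
- The arm moves only by the tool send_rows, never from a script. Its argument "deltas" is a list of rows, each an object with "jaw": the opening in per cent of the stroke, from 0 (shut) to 100 (fully open); "slide": the shift along the tool's x, y, z in cm, a list of three; "twist": the turn about the tool's z in degrees. A call has exactly 10 rows; each row is the pose to reach, as a shift and turn from the pose commanded when the call began, along the tool's axes at that moment; what a row does not reach only later rows make up. A row lasts 1/10 s, in which the tool goes at most 50 mm and 8.59 degrees, less where a joint would pass 70% of its speed; a pose out of reach is approached as far as the arm can. A call with a gripper value outside its range is refused whole. The fingers move at their own pace and stop on an object; the grip force is fixed at half the most. Time passes only in rows, so rows that repeat a pose let the fingers close, or fill a call up. It gives the time, the measured TCP pose, the force, the opening and the grip force at its end, in the units of the state.
- env.sense(): the state, without advancing time (a new reading comes with each control period).
- eyes.camera(name): name is "scene" or "top"; returns the picture (400x640x3 uint8, red, green, blue); there is no depth.
- eyes.get_calibration(name): a dict with "fov_y" (degrees; the focal length in pixels is half the picture's height over the tangent of half this angle, whatever the lens; pixels are square), "cx", "cy" (the principal point, pixels), "rvec" (rotation vector, rad) and "tvec" (3), from world to camera coordinates, as OpenCV has them. Camera axes: x right, y down, z forward; pixel columns grow to the right and rows downward; lengths in mm; the calibration is good to about 2 mm. A picture is of the moment at which its call begins. get_calibration takes no time and is no camera call.
- env.close_job(): hands the job in; it is judged then, once.
The state is a dict: "time_s": time; "joints": joint angles; "dq": joint speeds; "effort": joint torques, N m; "tcp_pos": TCP position; "orientation": TCP orientation; "wrist_force": force on the tool from outside, world axes, zero at the start; "wrist_torque": the same for the moment, N m; "gripper_width": opening from 0.0 (shut) to 1.0 (fully open); "finger_force": force on a finger pad.
Only numpy, scipy, OpenCV 4.12 (cv2) and the standard library are available. Lean on these libraries where they do the work, as an engineer would, in place of code of your own. Each camera call takes 0.05 s, during which the arm holds its last target. There are 200 camera calls.

### The job

Get the food carrier ready for loading: take the can off its lid and gently stand it upright on a free spot of the bench, turn the keeper well aside to free the bail, swing the bail off the lid so that it drops down the carrier's front, and raise the lid until it stands upright or leans back. Leave the other things on the bench where they are.

Things in the scene. Friction and masses are not known exactly. Their poses are not given: they have to be found in the camera images.
- carrier: insulated food carrier, dark grey plastic box, fixed; 240 mm deep (its x), 400 mm wide (its y), lid top 155 mm above the bench when shut. Origin: centre of its underside; x points from its front (nearest the robot) to its rear, where the lid is hinged, y to the left, z up. 'Carrier frame' below: mm from this origin with lid and bail shut
- lid (a joint): lid angle in rad: 0 shut, grows as the front edge goes up and back, stop at 1.75. A slab 246 mm deep, 408 mm wide, 30 mm thick, 0.7 kg, hinged along its rear edge (axis along carrier y). The hinge is stiff (1.3 N m): the lid stays at any angle where it is left; raising it by a handle takes about 12 N
- lid_hinge (a point): point on the lid's hinge axis at mid width: carrier frame (122, 0, 130)
- handle_left (a point): middle of the grip bar of the left (+y) of two equal bow handles on the lid: round metal bar 10 mm thick along carrier y, 94 mm between the axes of its two feet, its axis 40 mm above the lid top; carrier frame (-78, 145, 195). 200 mm in front of and 65 mm above the hinge axis; moves with the lid
- handle_right (a point): the same point of the right (-y) handle; carrier frame (-78, -145, 195)
- keeper (a joint): angle in rad of the swing keeper, a flat metal arm on the lid turning about an upright pin, stops at +-1.65. At 0 it points to the carrier's front and lies over the bail's cross bar, which then cannot rise; positive is anticlockwise from above (tip to carrier -y). It can go either way, stays where left (0.08 N m, 1.5 N at the tab), and is clear of the bail beyond 1.1 either way
- keeper_pivot (a point): the keeper's pin axis at arm height: carrier frame (-37, 0, 180). The arm is 22 mm wide, 6 mm thick, its underside 22 mm above the lid top; it reaches 70 mm from the pin on the pointing side and 25 mm behind the pin; the pin is 20 mm thick
- keeper_tab (a point): centre of the keeper's upright thumb tab, 55 mm from the pin on the pointing side: a plate 24 mm along the arm, 6 mm thick across it, standing up from the arm to 62 mm above the lid top; this point is 44 mm above the lid top (199 mm above the bench)
- bail (a joint): bail angle in rad: 0 shut over the lid, grows as it opens, stop at 2.9, hanging down the carrier's front. A U of 10 mm round metal bar; shut, its legs (at y = +-80 mm) go 50 mm up the front face and then 50 mm back over the lid to the cross bar. It moves easily, falls shut from below about 0.5 and drops open by itself from beyond about 0.9
- bail_hinge (a point): point on the bail's hinge axis (along carrier y) at mid width, 12 mm in front of the front face: carrier frame (-132, 0, 120)
- bail_bar (a point): middle of the bail's cross bar, 160 mm long along carrier y, 10 mm thick: carrier frame (-82, 0, 170), its axis 15 mm above the lid top. Opening, it swings on a circle of 71 mm radius about the bail's hinge: up and forward to 191 mm above the bench straight over the hinge, then forward and down
- strike (a point): front top of the small metal strike on the lid, at mid width under and in front of the bail's bar: 36 mm wide (y within +-18 mm), carrier frame x -106 to -74, up to 18 mm high. On both sides of it (18 to 75 mm off the middle) there is free room under and behind the bar down to the lid
- can_center (a point): centre (half-way up) of the closed food can standing on the lid: steel with a pale paper label, 66 mm diameter, 102 mm tall, 0.3 to 0.55 kg; its z axis is the can's axis
- open_can_center (a point): centre of an empty opened steel can standing on the bench near the carrier's front, no label, 74 mm diameter, 110 mm tall: leave alone
- jar_center (a point): centre of a glass jar with black cap standing on the bench near the carrier's front, 60 mm diameter, 95 mm tall: leave alone
- bowl: metal bowl on the bench, 150 mm diameter at the rim, 60 mm high; origin at the centre of its foot: leave alone
- spoon: serving spoon lying on the bench, 260 mm long along its x, about 50 mm wide at most; origin about the middle of its length: leave alone
- tub: open white plastic tub, 250 mm (its x) by 300 mm (its y), 120 mm high, fixed; origin under its centre, on the bench
- can_tray: square cardboard tray, 245 by 245 mm, with nine cans in it, 113 mm high, fixed; origin under its centre, on the bench
Not all that is in view belongs to the job. What is shaped like the part that bears can_center but green or purple is not meant.

How it is judged (in metres and radians):
On the way, in this order (a step that is already met when the one before it is completed fails the run):
1. the keeper is turned clear of the bail ((value of joint keeper above 1.1 rad or value of joint keeper below -1.1 rad)), for 0.2 s.
2. the bail is off the lid and down the front (value of joint bail above 2.2 rad), for 0.2 s.
3. the lid is raised (value of joint lid above 1.4 rad), for 0.2 s.
At the end, for the whole second after the job is handed in: the lid stands open (at least 1.4 rad, about 80 degrees) and still, the bail hangs down the carrier's front (at least 2.2 rad), and the can stands upright (within 0.1 rad) and still on the bench (its centre 46 to 56 mm above it) (value of joint lid above 1.4 rad and velocity of joint lid between -0.05 and 0.05 rad/s and value of joint bail above 2.2 rad and height (world z) of can_center between 0.046 and 0.056 m and angle between can_center's own z axis and vertical below 0.1 rad and linear speed of can below 0.03 m/s); the robot touches nothing.
It fails at once if the can is knocked over (angle between can_center's own z axis and vertical above 0.6 rad).
It fails at once if the can is dropped or slammed onto the bench (over 90 N) (contact force between can and table above 90 N).
It fails at once if the lid is raised before the can is down from it (value of joint lid above 0.15 rad and height (world z) of can_center above 0.12 m).
It fails at once if another thing on the bench is moved more than 40 mm (distance of any of open_can_center, jar_center, bowl, spoon from where it was at the start of the episode above 0.04 m).
It also fails if it takes over 72 s, if anything falls off the work surface, if the arm or the gripper's body presses on something with over 40 N, if the wrist force passes 120 N, or if a joint passes its speed limit or range.

## Working session

There is one attempt and no reset: what is moved stays moved. The work goes in short steps, Python scripts to look and compute and a tool call to move; the robot and the scene stay as the last step left them, time stands still between calls to the robot, and variables do not carry over. Pictures are saved under pics/ and viewed, at most 10 in all, crops included, and the job is handed in when it is done.

Besides the shell and the picture viewer there is one more tool, called after "Request:" as name([rows], argument=value, ...), one row to a line, values as JSON. send_rows: Moves the arm, as the interface text tells. Its arguments: {"type":"object","properties":{"deltas":{"type":"array"}},"required":["deltas"]}

```bash
ls; mkdir -p pics; python3 - <<'E'
from cell import env, eyes
import cv2
for n in("scene","top"):
    cv2.imwrite(f"pics/{n}0.png",eyes.camera(n)[:,:,::-1]); print(eyes.get_calibration(n))
print(env.sense(),env.grasp_offset)
E
```

```text
pics
{'fov_y': 42.26594997406819, 'cx': 322.16602122034215, 'cy': 201.4340798198128, 'rvec': array([ 1.8743095 ,  1.81583816, -0.63869999]), 'tvec': array([ -10.12199909, -320.8978942 , 2312.26753385])}
{'fov_y': 52.37342126762042, 'cx': 319.4531166532461, 'cy': 199.41466413671068, 'rvec': array([ 2.17965683, -2.19408342,  0.07255455]), 'tvec': array([  -2.88557806,  506.60550815, 1378.93681536])}
{'time_s': 0.1, 'joints': array([-1.24158698e+00,  3.13940271e-01,  4.50953805e-02,  1.30360966e+00,
        8.23839090e-07,  1.43123095e+00]), 'dq': array([ 0.00151076, -0.00221952,  0.00290478, -0.00035972, -0.000301  ,
       -0.00143909]), 'effort': array([ 1.34111739e-03, -4.81727672e+01,  2.99243224e+01,  1.27678344e-02,
       -1.59342875e-05,  2.39280058e-05]), 'tcp_pos': array([ 259.6239426 , -512.47759046,  198.29071655]), 'orientation': array([-8.25428724e-04,  9.72656473e-01,  2.32247061e-01, -7.80904367e-05]), 'wrist_force': array([ 0.35340201, -0.79580382, -0.58721891]), 'wrist_torque': array([-0.01023003,  0.06537245,  0.00405874]), 'finger_force': 0.0, 'gripper_width': 0.9984966894921304} 18.700000000000003
```

View pics/scene0.png

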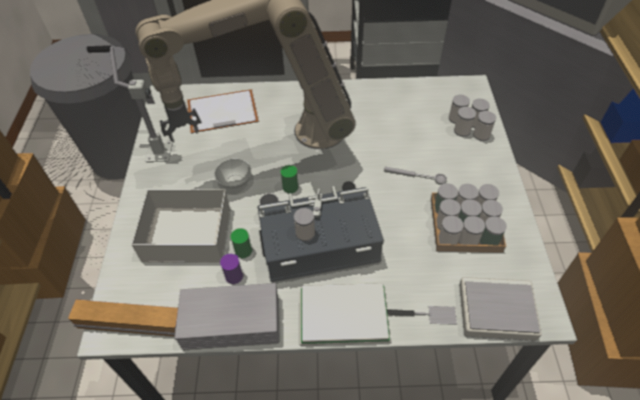

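View pics/top0.png

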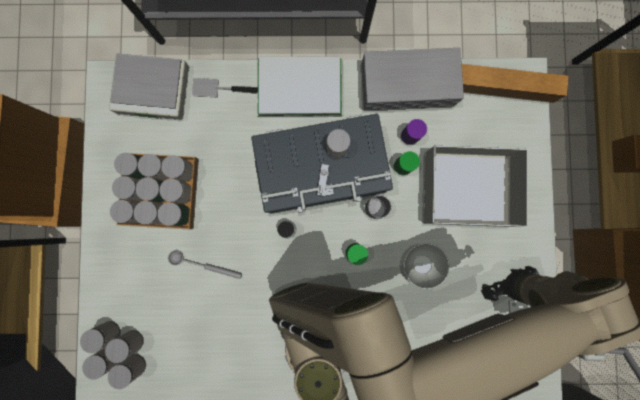

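Scene: carrier at about (320,230) in the scene view. Top view: carrier about (322,163), the can on the lid at (338,142), jar (285,228), open can (377,207), bowl (425,265), keeper (324,180). I'll enlarge the carrier.

```bash
python3 - <<'E'
import cv2
i=cv2.imread("pics/top0.png")[105:245,240:430]
cv2.imwrite("pics/c1.png",cv2.resize(i,None,fx=4,fy=4,interpolation=cv2.INTER_CUBIC))
i=cv2.imread("pics/scene0.png")[160:285,225:390]
cv2.imwrite("pics/c2.png",cv2.resize(i,None,fx=4.5,fy=4.5,interpolation=cv2.INTER_CUBIC))
E
```

```text
(no output)
```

View pics/c1.png

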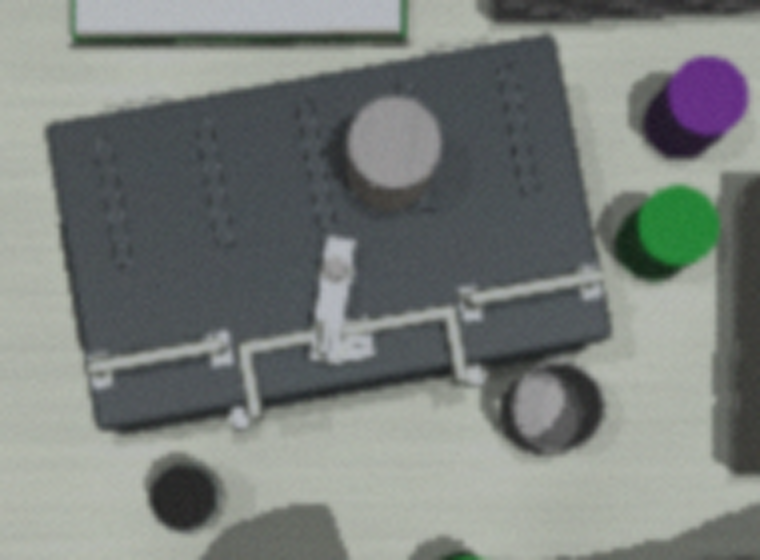

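View pics/c2.png

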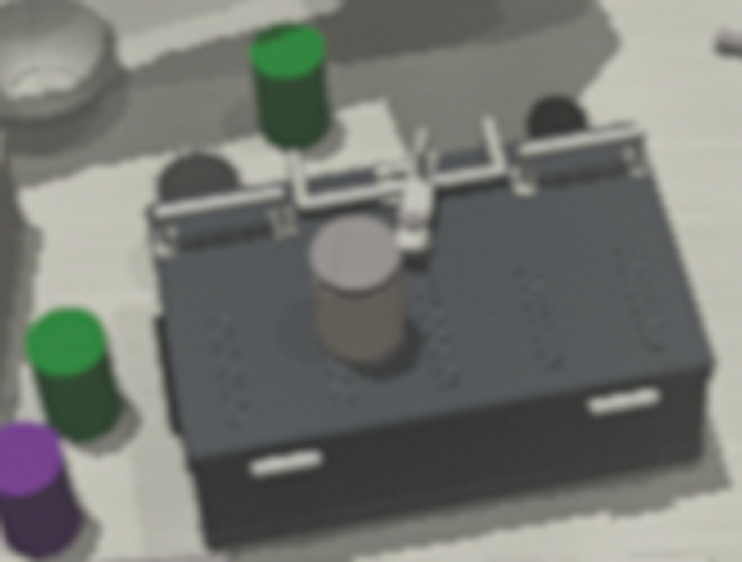

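Top crop: handle feet (100,366),(222,343) and (470,300),(592,280); bail corners (246,348),(452,312); pin (337,265); can top (394,141). The scene crop matches: handle ends (155,212),(284,194),(523,152),(638,133), bail corners (305,204),(505,172), can top (357,254).

```bash
cat > h.py <<'E'
import numpy as np, cv2
from scipy.optimize import least_squares
from cell import env, eyes
C={n:eyes.get_calibration(n) for n in("scene","top")}
def proj(n,P):
    c=C[n]; f=200/np.tan(np.radians(c['fov_y'])/2)
    K=np.array([[f,0,c['cx']],[0,f,c['cy']],[0,0,1]])
    return cv2.projectPoints(np.float64(P).reshape(-1,1,3),c['rvec'],c['tvec'],K,None)[0][:,0]
def back(n,uv,z):
    return least_squares(lambda q:(proj(n,[q[0],q[1],z])[0]-uv),[500,0]).x
def car(p,P):
    P=np.atleast_2d(P); c,s=np.cos(p[2]),np.sin(p[2])
    return np.c_[p[0]+c*P[:,0]-s*P[:,1],p[1]+s*P[:,0]+c*P[:,1],P[:,2]]
E
python3 - <<'E'
from h import *
t=lambda a:(np.array(a)+.5)/4-.5+[240,105]
s=lambda a:(np.array(a)+.5)/4.5-.5+[225,160]
M=[(-78,192,195),(-78,98,195),(-78,-98,195),(-78,-192,195),(-82,80,170),(-82,-80,170)]
U=t([(100,366),(222,343),(470,300),(592,280),(246,348),(452,312)])
V=s([(638,133),(523,152),(284,194),(155,212),(505,172),(305,204)])
for nm,ff in dict(top=[1,0],scene=[0,1],both=[1,1]).items():
    r=least_squares(lambda p:np.r_[ff[0]*(proj("top",car(p,M))-U).ravel(),ff[1]*(proj("scene",car(p,M))-V).ravel()],[500,0,0.1]); print(nm,r.x,r.fun.round(1))
p=r.x
for k,P in dict(hl=(-78,145,195),hr=(-78,-145,195),pin=(-37,0,180),bar=(-82,0,170),hinge=(122,0,130)).items(): print(k,car(p,P)[0].round(),np.hypot(*car(p,P)[0][:2]).round())
ct=t([(394,141)])[0];cs=s([(357,254)])[0]
print("can",back("top",ct,257),back("scene",cs,257))
print("pin",back("top",t((337,265)),186))
for k,a,z in [("open",(550,408),110),("jar",(183,495),95),("green1",(678,225),102),("green2",(470,597),102),("bowl",(740,640),60),("tubNL",(735,470),0),("tubtop",(735,175),120)]: print(k,back("top",t(a),z).round())
from scipy.spatial.transform import Rotation as R
q=env.sense()['orientation'];print(R.from_quat(np.roll(q,-1)).as_matrix().round(3))
E
```

```text
top [ 6.14399488e+02 -1.44613360e+01  1.67062234e-01] [-1.3  0.  -0.9  0.4  1.4 -0.1  1.7 -0.5 -0.4  0.1 -0.4  0.1  0.  -0.
  0.  -0.  -0.  -0.   0.  -0.  -0.  -0.  -0.  -0. ]
scene [ 6.16842956e+02 -1.54492539e+01  1.68785341e-01] [-0.  -0.  -0.  -0.   0.  -0.   0.  -0.  -0.  -0.  -0.  -0.   0.6  0.
  0.4  0.1 -1.  -0.2  1.1  0.2 -0.8 -0.1 -0.3  0.1]
both [ 6.15165621e+02 -1.48836481e+01  1.67820648e-01] [-1.2 -0.2 -0.8  0.1  1.6 -0.4  1.8 -0.8 -0.2 -0.1 -0.3 -0.2  0.7 -0.3
  0.6 -0.3 -0.8 -0.7  1.3 -0.3 -0.6 -0.5 -0.1 -0.3]
hl [514. 115. 195.] 527.0
hr [ 562. -171.  195.] 588.0
pin [579. -21. 180.] 579.0
bar [534. -29. 170.] 535.0
hinge [735.   5. 130.] 735.0
can [661.29275432 -61.05956509] [663.10164082 -62.26102189]
pin [581.80049031 -20.29265686]
open [ 476. -191.]
jar [408. 104.]
green1 [ 624. -298.]
green2 [ 326. -125.]
bowl [ 286. -351.]
tubNL [ 427. -365.]
tubtop [ 661. -340.]
[[ 0.892  0.452 -0.001]
 [ 0.452 -0.892  0.002]
 [ 0.    -0.002 -1.   ]]
```

Pose is clear: the carrier is at (615,−15) with yaw 0.168. I'll turn the tool so that its x lies along carrier y and its y along carrier x, moving toward a point above the can, and check the free spot in the meantime.

Request:
send_rows([
  {"jaw": 100,"slide": [2,-0.8,-3],"twist": -7.3},
  {"jaw": 100,"slide": [6,-2.4,-6],"twist": -14.6},
  {"jaw": 100,"slide": [10.5,-4.1,-9],"twist": -21.9},
  {"jaw": 100,"slide": [15,-5.9,-10],"twist": -29.2},
  {"jaw": 100,"slide": [19.5,-7.7,-10],"twist": -36.4},
  {"jaw": 100,"slide": [24,-9.4,-10],"twist": -43.7},
  {"jaw": 100,"slide": [28.5,-11.2,-10],"twist": -51},
  {"jaw": 100,"slide": [33,-13,-10],"twist": -58.3},
  {"jaw": 100,"slide": [37.5,-14.7,-10],"twist": -65.5},
  {"jaw": 100,"slide": [42,-16.5,-10],"twist": -72.7},
])

```text
time_s: 1.1
tcp_pos: [560.9, -174.2, 298.7]
orientation: [-0.0, 0.644, 0.765, -0.0]
wrist_force: [0.9, -0.5, -0.2]
gripper_width: 0.998
finger_force: 0.0
```

```bash
cat >> h.py <<'E'
PC=[615.5,-15,0.1678]
from scipy.spatial.transform import Rotation as R
def st():
    s=env.sense(); m=R.from_quat(np.roll(s['orientation'],-1)).as_matrix()
    d=s['tcp_pos']-[PC[0],PC[1],0]; c,sn=np.cos(PC[2]),np.sin(PC[2])
    print("t",round(s['time_s'],2),"world",s['tcp_pos'].round(1),"car",(c*d[0]+sn*d[1]).round(1),(-sn*d[0]+c*d[1]).round(1),"head",np.degrees(np.arctan2(m[1,0],m[0,0])).round(1),"F",s['wrist_force'].round(1),"w",round(s['gripper_width'],3),"ff",s['finger_force'],"q",s['joints'].round(2))
    return s,m
E
python3 - <<'E'
from h import *
s,m=st(); print(m.T@(np.array([662,-61,298])-s['tcp_pos']))
for P in [(-60,300,0),(-80,310,0)]: print(car(PC,P),proj("top",car(PC,P)))
for u in [(197,157),(192,228),(240,275)]: print(back("top",u,0))
E
```

```text
t 1.1 world [ 560.9 -174.2  298.7] car -80.4 -147.8 head 99.9 F [ 0.9 -0.5 -0.2] w 0.998 ff 0.0 q [-0.44  0.34  0.32  1.56 -0.    0.96]
[ 94.18125183 118.97391205   0.69308912]
[[506.23862857 270.7655555    0.        ]] [[239.73872447 200.36714369]]
[[484.84940037 277.28482823   0.        ]] [[237.82017582 206.52882823]]
[659.34233693 421.37793019]
[411.54140761 435.29767671]
[249.5267283  268.17803777]
```

Request:
send_rows([
  {"jaw": 100,"slide": [3,3.8,0],"twist": 0},
  {"jaw": 100,"slide": [6,7.6,0],"twist": 0},
  {"jaw": 100,"slide": [8.5,10.7,0],"twist": 0},
  {"jaw": 100,"slide": [9.4,11.9,0],"twist": 0},
  {"jaw": 100,"slide": [9.4,11.9,0],"twist": 0},
  {"jaw": 100,"slide": [9.4,11.9,1],"twist": 0},
  {"jaw": 100,"slide": [9.4,11.9,2],"twist": 0},
  {"jaw": 100,"slide": [9.4,11.9,2],"twist": 0},
  {"jaw": 100,"slide": [9.4,11.9,2],"twist": 0},
  {"jaw": 100,"slide": [9.4,11.9,2],"twist": 0},
])

```text
time_s: 2.1
tcp_pos: [661.5, -64.3, 279.8]
orientation: [0.0, 0.646, 0.763, 0.0]
wrist_force: [0.6, -0.2, 0.3]
gripper_width: 1.001
finger_force: 0.0
```

```bash
python3 - <<'E'
from h import *
st()
a=eyes.camera("scene")[170:290,225:390,::-1]; b=eyes.camera("top")[90:210,250:415,::-1]
cv2.imwrite("pics/c3.png",cv2.resize(np.vstack([a,b]),None,fx=2.5,fy=2.5,interpolation=cv2.INTER_CUBIC))
E
```

```text
t 2.1 world [661.5 -64.3 279.8] car 37.1 -56.2 head 99.5 F [ 0.6 -0.2  0.3] w 1.001 ff 0.0 q [-0.22  0.51  0.53  1.6  -0.    1.19]
```

View pics/c3.png

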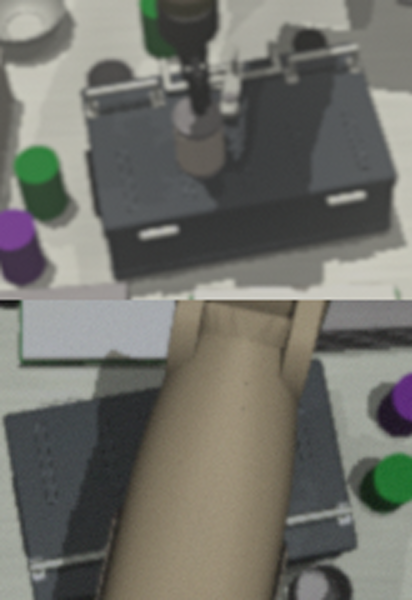

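Gripper is centred over the can (fingertips at crop (200,105), can top (197,115)); the top view is blocked by the arm. Descend and grip.

Request:
send_rows([
  {"jaw": 100,"slide": [0.2,0.1,1],"twist": 0},
  {"jaw": 100,"slide": [0.2,0.1,2.5],"twist": 0},
  {"jaw": 100,"slide": [0.2,0.1,4],"twist": 0},
  {"jaw": 100,"slide": [0.2,0.1,5.5],"twist": 0},
  {"jaw": 100,"slide": [0.2,0.1,7],"twist": 0},
  {"jaw": 100,"slide": [0.2,0.1,7.7],"twist": 0},
  {"jaw": 60,"slide": [0.2,0.1,7.7],"twist": 0},
  {"jaw": 60,"slide": [0.2,0.1,7.7],"twist": 0},
  {"jaw": 60,"slide": [0.2,0.1,7.7],"twist": 0},
  {"jaw": 60,"slide": [0.2,0.1,7.7],"twist": 0},
])

```text
time_s: 3.2
tcp_pos: [662.5, -61.4, 202.4]
orientation: [0.0, 0.646, 0.764, 0.0]
wrist_force: [-0.8, -0.4, -1.5]
gripper_width: 0.747
finger_force: 66.9
```

```bash
python3 -c "
from h import *
st()"
```

```text
t 3.2 world [662.5 -61.4 202.4] car 38.6 -53.6 head 99.6 F [-0.8 -0.4 -1.5] w 0.747 ff 66.92404747009277 q [-0.21  0.5   0.33  1.4  -0.    1.19]
```

Gripped. Lift and carry to the left spot.

Request:
send_rows([
  {"jaw": 60,"slide": [0,0,-1],"twist": 0},
  {"jaw": 60,"slide": [0,0,-3],"twist": 0},
  {"jaw": 60,"slide": [0,0,-5.5],"twist": 0},
  {"jaw": 60,"slide": [0,0,-8],"twist": 0},
  {"jaw": 60,"slide": [1.5,-0.5,-9.5],"twist": 0},
  {"jaw": 60,"slide": [4.5,-1.3,-9.5],"twist": 0},
  {"jaw": 60,"slide": [8,-2.3,-9.5],"twist": 0},
  {"jaw": 60,"slide": [12,-3.4,-9.5],"twist": 0},
  {"jaw": 60,"slide": [16,-4.5,-9.5],"twist": 0},
  {"jaw": 60,"slide": [20,-5.6,-9.5],"twist": 0},
])

```text
time_s: 4.2
tcp_pos: [572.4, 128.4, 297.3]
orientation: [-0.0, 0.646, 0.764, 0.0]
wrist_force: [0.1, 1.1, -4.5]
gripper_width: 0.744
finger_force: 67.7
```

Request:
send_rows([
  {"jaw": 60,"slide": [4,-1.1,0],"twist": 0},
  {"jaw": 60,"slide": [8,-2.3,0],"twist": 0},
  {"jaw": 60,"slide": [11.5,-3.3,0],"twist": 0},
  {"jaw": 60,"slide": [14.3,-4,0],"twist": 0},
  {"jaw": 60,"slide": [15.4,-4.3,1],"twist": 0},
  {"jaw": 60,"slide": [15.4,-4.3,4],"twist": 0},
  {"jaw": 60,"slide": [15.4,-4.3,8],"twist": 0},
  {"jaw": 60,"slide": [15.4,-4.3,12],"twist": 0},
  {"jaw": 60,"slide": [15.4,-4.3,15.5],"twist": 0},
  {"jaw": 60,"slide": [15.4,-4.3,18],"twist": 0},
])

```text
time_s: 5.2
tcp_pos: [503.9, 270.3, 113.9]
orientation: [-0.001, 0.646, 0.763, -0.002]
wrist_force: [0.1, -0.1, -4.3]
gripper_width: 0.749
finger_force: 67.7
```

```bash
python3 - <<'E'
from h import *
st()
a=eyes.camera("scene")[140:290,290:490,::-1]
cv2.imwrite("pics/c4.png",cv2.resize(a,None,fx=3,fy=3,interpolation=cv2.INTER_CUBIC))
E
```

```text
t 5.2 world [503.9 270.3 113.9] car -62.4 300.0 head 99.5 F [ 0.1 -0.1 -4.3] w 0.749 ff 67.70931959152222 q [ 0.35  0.35 -0.12  1.11 -0.    1.76]
```

View pics/c4.png

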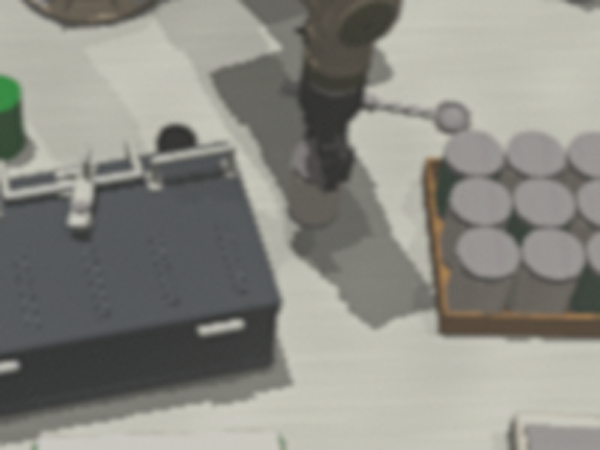

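Can held over free bench (crop ≈(315,200)), clear of carrier, spoon and tray. Lower gently.

Request:
send_rows([
  {"jaw": 60,"slide": [0,0,1],"twist": 0},
  {"jaw": 60,"slide": [0,0,2.5],"twist": 0},
  {"jaw": 60,"slide": [0,0,4],"twist": 0},
  {"jaw": 60,"slide": [0,0,5],"twist": 0},
  {"jaw": 60,"slide": [0,0,5.5],"twist": 0},
  {"jaw": 60,"slide": [0,0,5.8],"twist": 0},
  {"jaw": 60,"slide": [0,0,6.0],"twist": 0},
  {"jaw": 60,"slide": [0,0,6.1],"twist": 0},
  {"jaw": 60,"slide": [0,0,6.2],"twist": 0},
  {"jaw": 60,"slide": [0,0,6.3],"twist": 0},
])

```text
time_s: 6.25
tcp_pos: [506.2, 271.3, 54.4]
orientation: [0.0, 0.646, 0.764, 0.0]
wrist_force: [0.3, -0.6, -4.9]
gripper_width: 0.747
finger_force: 68.3
```

Request:
send_rows([
  {"jaw": 60,"slide": [0,0,0.1],"twist": 0},
  {"jaw": 60,"slide": [0,0,0.2],"twist": 0},
  {"jaw": 60,"slide": [0,0,0.3],"twist": 0},
  {"jaw": 60,"slide": [0,0,0.4],"twist": 0},
  {"jaw": 60,"slide": [0,0,0.45],"twist": 0},
  {"jaw": 60,"slide": [0,0,0.5],"twist": 0},
  {"jaw": 60,"slide": [0,0,0.55],"twist": 0},
  {"jaw": 60,"slide": [0,0,0.6],"twist": 0},
  {"jaw": 60,"slide": [0,0,0.65],"twist": 0},
  {"jaw": 60,"slide": [0,0,0.65],"twist": 0},
])

```text
time_s: 7.25
tcp_pos: [505.9, 271.2, 47.6]
orientation: [0.0, 0.646, 0.764, 0.0]
wrist_force: [-0.2, 0.9, -3.7]
gripper_width: 0.747
finger_force: 68.3
```

Request:
send_rows([
  {"jaw": 60,"slide": [0,0,0.03],"twist": 0},
  {"jaw": 60,"slide": [0,0,0.06],"twist": 0},
  {"jaw": 60,"slide": [0,0,0.09],"twist": 0},
  {"jaw": 60,"slide": [0,0,0.12],"twist": 0},
  {"jaw": 60,"slide": [0,0,0.12],"twist": 0},
  {"jaw": 60,"slide": [0,0,0.12],"twist": 0},
  {"jaw": 60,"slide": [0,0,0.12],"twist": 0},
  {"jaw": 60,"slide": [0,0,0.12],"twist": 0},
  {"jaw": 60,"slide": [0,0,0.12],"twist": 0},
  {"jaw": 60,"slide": [0,0,0.12],"twist": 0},
])

```text
time_s: 8.25
tcp_pos: [506.0, 271.3, 47.4]
orientation: [0.0, 0.646, 0.764, 0.0]
wrist_force: [-4.0, -0.6, 5.0]
gripper_width: 0.749
finger_force: 69.2
```

Bench contact. Release and rise.

Request:
send_rows([
  {"jaw": 90,"slide": [0,0,0.1],"twist": 0},
  {"jaw": 100,"slide": [0,0,0.0],"twist": 0},
  {"jaw": 100,"slide": [0,0,0],"twist": 0},
  {"jaw": 100,"slide": [0,0,0],"twist": 0},
  {"jaw": 100,"slide": [0,0,-1],"twist": 0},
  {"jaw": 100,"slide": [0,0,-4],"twist": 0},
  {"jaw": 100,"slide": [0,0,-8],"twist": 0},
  {"jaw": 100,"slide": [0,0,-12],"twist": 0},
  {"jaw": 50,"slide": [0,0,-16],"twist": 0},
  {"jaw": 0,"slide": [0,0,-20],"twist": 0},
])

```text
time_s: 9.25
tcp_pos: [505.7, 271.1, 249.0]
orientation: [0.0, 0.646, 0.764, 0.0]
wrist_force: [1.3, -0.1, -0.6]
gripper_width: 0.692
finger_force: 0.0
```

```bash
python3 - <<'E'
from h import *
st()
a=eyes.camera("scene")[140:240,240:420,::-1];b=eyes.camera("top")[110:210,230:410,::-1]
cv2.imwrite("pics/c5.png",cv2.resize(np.vstack([a,b]),None,fx=3,fy=3,interpolation=cv2.INTER_CUBIC))
E
```

```text
t 9.25 world [505.7 271.1 249. ] car -60.5 300.5 head 99.6 F [ 1.3 -0.1 -0.6] w 0.692 ff 0.0 q [ 0.35  0.3   0.15  1.42 -0.    1.76]
```

View pics/c5.png

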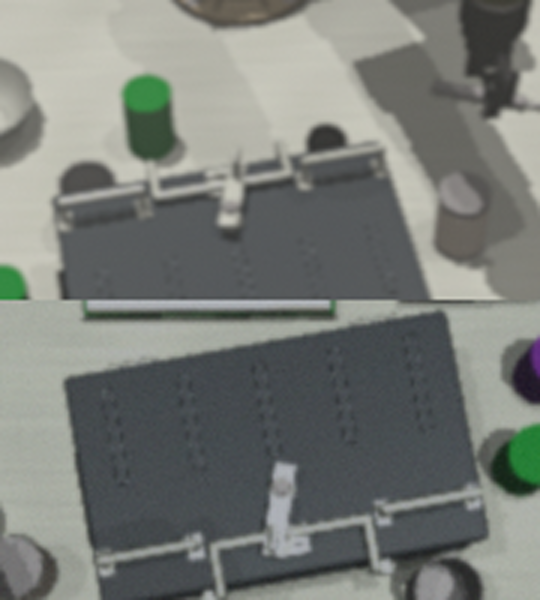

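Can stands upright on the bench (crop (460,215)). Keeper in the top view: pin (283,485), tip (272,550), so it leans about −0.33; I'll push the tab on toward +y from its −y side with closed fingers.

Request:
send_rows([
  {"jaw": 0,"slide": [-2,-0.2,0],"twist": 0},
  {"jaw": 0,"slide": [-6,-0.6,0],"twist": 0},
  {"jaw": 0,"slide": [-10.5,-1,0],"twist": 0},
  {"jaw": 0,"slide": [-15,-1.4,0],"twist": 0},
  {"jaw": 0,"slide": [-19.5,-1.8,0],"twist": 0},
  {"jaw": 0,"slide": [-24,-2.2,0],"twist": 0},
  {"jaw": 0,"slide": [-28,-2.6,0],"twist": 0},
  {"jaw": 0,"slide": [-30.5,-2.8,0],"twist": 0},
  {"jaw": 0,"slide": [-31.8,-2.9,0],"twist": 0},
  {"jaw": 0,"slide": [-31.8,-2.9,0],"twist": 0},
])

```text
time_s: 10.35
tcp_pos: [530.1, -48.4, 246.3]
orientation: [-0.0, 0.647, 0.763, -0.0]
wrist_force: [-0.5, 0.7, -0.1]
gripper_width: -0.001
finger_force: 0.0
```

Request:
send_rows([
  {"jaw": 0,"slide": [0,0,1],"twist": 0},
  {"jaw": 0,"slide": [0,0,2],"twist": 0},
  {"jaw": 0,"slide": [0,0,3],"twist": 0},
  {"jaw": 0,"slide": [0,0,4],"twist": 0},
  {"jaw": 0,"slide": [0,0,5],"twist": 0},
  {"jaw": 0,"slide": [0,0,5.5],"twist": 0},
  {"jaw": 0,"slide": [0,0,5.9],"twist": 0},
  {"jaw": 0,"slide": [0,0,5.9],"twist": 0},
  {"jaw": 0,"slide": [0,0,5.9],"twist": 0},
  {"jaw": 0,"slide": [0,0,5.9],"twist": 0},
])

```text
time_s: 11.35
tcp_pos: [530.5, -47.4, 187.9]
orientation: [0.0, 0.646, 0.764, 0.0]
wrist_force: [-0.4, -0.0, 0.3]
gripper_width: -0.001
finger_force: 0.0
```

```bash
python3 -c "
from h import *
st()"
```

```text
t 11.35 world [530.5 -47.4 187.9] car -89.3 -17.7 head 99.5 F [-0.4 -0.   0.3] w -0.001 ff 0.0 q [-0.24  0.23 -0.09  1.25 -0.    1.16]
```

Request:
send_rows([
  {"jaw": 0,"slide": [2,-0.1,0],"twist": 0},
  {"jaw": 0,"slide": [3.4,0,0],"twist": 0},
  {"jaw": 0,"slide": [4.2,0.3,0],"twist": 0},
  {"jaw": 0,"slide": [4.9,0.7,0],"twist": 0},
  {"jaw": 0,"slide": [5.6,1.2,0],"twist": 0},
  {"jaw": 0,"slide": [6.1,1.8,0],"twist": 0},
  {"jaw": 0,"slide": [6.5,2.3,0],"twist": 0},
  {"jaw": 0,"slide": [6.8,3.0,0],"twist": 0},
  {"jaw": 0,"slide": [7.0,3.4,0],"twist": 0},
  {"jaw": 0,"slide": [7.1,3.6,0],"twist": 0},
])

```text
time_s: 12.35
tcp_pos: [554.3, 28.9, 187.2]
orientation: [-0.0, 0.646, 0.764, -0.0]
wrist_force: [0.4, 0.4, -0.2]
gripper_width: 0.005
finger_force: 0.0
```

Request:
send_rows([
  {"jaw": 0,"slide": [0,0,0],"twist": 0},
  {"jaw": 0,"slide": [0,-0.5,0],"twist": 0},
  {"jaw": 0,"slide": [0,-0.5,-3],"twist": 0},
  {"jaw": 0,"slide": [0,-0.5,-6],"twist": 0},
  {"jaw": 0,"slide": [-3,-0.5,-6],"twist": 0},
  {"jaw": 0,"slide": [-6.5,-0.5,-6],"twist": 0},
  {"jaw": 0,"slide": [-9,-0.5,-6],"twist": 0},
  {"jaw": 0,"slide": [-10,-0.5,-6],"twist": 0},
  {"jaw": 0,"slide": [-10,-0.5,-6],"twist": 0},
  {"jaw": 0,"slide": [-10,-0.5,-6],"twist": 0},
])

```text
time_s: 13.35
tcp_pos: [565.0, -70.1, 247.4]
orientation: [-0.0, 0.646, 0.764, 0.0]
wrist_force: [0.2, -0.6, -0.1]
gripper_width: -0.002
finger_force: 0.0
```

```bash
python3 - <<'E'
from h import *
st()
a=eyes.camera("scene")[160:285,225:390,::-1]
cv2.imwrite("pics/c6.png",cv2.resize(a,None,fx=4.5,fy=4.5,interpolation=cv2.INTER_CUBIC))
E
```

```text
t 13.35 world [565.  -70.1 247.4] car -59.0 -45.9 head 99.6 F [ 0.2 -0.6 -0.1] w -0.002 ff 0.0 q [-0.26  0.3   0.14  1.41  0.    1.14]
```

View pics/c6.png

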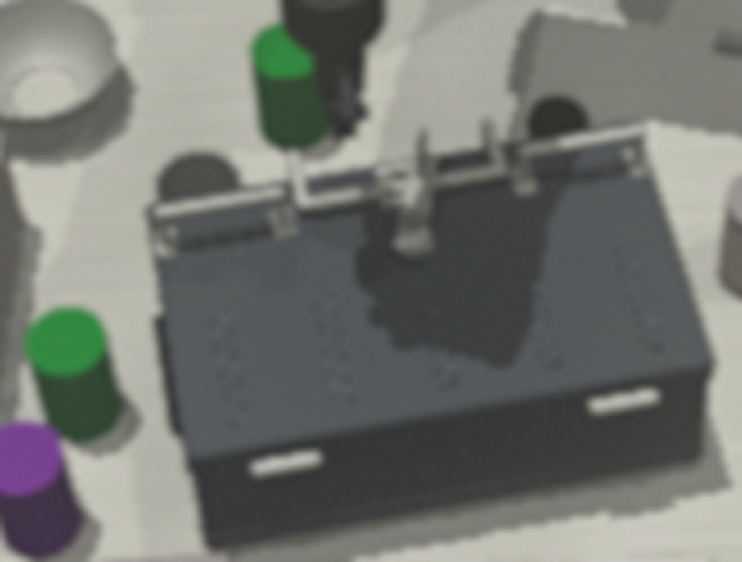

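Keeper arm still looks unmoved (tab at crop (422,150), pin (412,235)). I compare the projected TCP with the gripper tip at crop (345,130).

```bash
python3 - <<'E'
from h import *
s=env.sense()
f=lambda P:((proj("scene",P)-[225,160]+.5)*4.5-.5).round()
print("tcp",f(s['tcp_pos']))
for a in (-.6,-.33,0,.33,-1.2):
    for z in (183,217): print(a,z,f(car(PC,[(-37-55*np.cos(a),-55*np.sin(a),z)])))
print("pin",f(car(PC,(-37,0,183))),"tail",f(car(PC,(-12,0,183))))
b=eyes.camera("top")[110:210,230:410,::-1]
cv2.imwrite("pics/c7.png",cv2.resize(b,None,fx=4.4,fy=4.4,interpolation=cv2.INTER_CUBIC))
E
```

```text
tcp [[347. 158.]]
-0.6 183 [[442. 170.]]
-0.6 217 [[441. 143.]]
-0.33 183 [[424. 166.]]
-0.33 217 [[423. 139.]]
0 183 [[401. 167.]]
0 217 [[399. 140.]]
0.33 183 [[379. 173.]]
0.33 217 [[378. 146.]]
-1.2 183 [[473. 191.]]
-1.2 217 [[473. 164.]]
pin [[414. 221.]] tail [[420. 246.]]
```

```bash
python3 - <<'E'
from h import *
a=cv2.cvtColor(eyes.camera("scene"),cv2.COLOR_RGB2GRAY)
print(a[176:206,294:312])
E
```

```text
[[ 68  59  53  52  54  55  59  63  61  57  59  93 145 181 190 190 190 189]
 [ 64  60  55  53  52  55  61  67  65  58  57  90 143 180 191 190 190 189]
 [ 62  59  55  53  53  56  64  72  71  62  58  88 141 181 192 192 191 190]
 [ 64  59  54  52  53  54  64  73  74  65  61  93 146 182 192 191 192 190]
 [ 64  60  56  53  53  53  62  72  74  70  77 114 159 186 192 192 192 190]
 [ 63  61  57  54  52  54  61  69  74  73  91 131 169 189 192 191 190 187]
 [ 61  62  60  58  57  59  63  70  74  73  84 117 158 183 191 190 188 182]
 [ 63  63  60  58  59  61  64  69  73  72  69  89 132 171 187 189 187 180]
 [ 64  62  61  59  57  58  61  67  73  70  62  70 108 156 184 191 187 177]
 [ 62  63  61  58  55  55  58  64  70  68  62  70 103 150 181 189 183 173]
 [ 63  62  62  60  55  53  55  58  61  64  76 101 135 165 184 186 178 170]
 [ 62  62  62  61  58  53  52  51  54  68 102 144 172 184 188 184 173 167]
 [ 62  61  62  64  66  59  52  48  52  75 121 164 186 191 189 183 173 167]
 [ 62  62  67  75  78  68  56  53  64  90 135 172 188 190 189 185 177 169]
 [ 62  68  82  95  96  85  75  87 110 132 159 182 
[... 450 characters left out ...]
171 163 154 150 153 152]
 [194 191 185 181 180 178 174 164 152 141 138 134 126 121 135 154 160 154]
 [176 167 154 144 140 135 127 118 105  97  95  91  86  94 122 149 151 139]
 [131 120 109  99  95  91  86  81  78  76  77  76  76  82 103 123 128 125]
 [ 93  87  83  78  78  76  77  77  79  80  81  79  78  83  97 116 127 133]
 [ 86  82  83  81  82  86  89  94 100 108 104  93  87  91 101 110 118 124]
 [ 97  95 101 110 118 122 127 132 137 142 134 112  98 100 103 104 103 104]
 [132 132 137 145 152 155 155 155 152 145 132 109  97  95  94  94  95  97]
 [160 155 151 149 146 142 138 132 124 114 100  87  80  76  77  83  91  99]
 [139 133 125 117 108 100  95  89  83  76  69  64  62  60  63  72  82  88]]
```

```bash
python3 - <<'E'
from h import *
for P,o in [((661.5,-64.3,279.8),(305,214)),((505.7,271.1,249),(406.5,178.5)),((565,-70.1,247.4),(301,189.5))]:
    p=proj("scene",P)[0]; print(p, o, "with z+15",proj("scene",np.add(P,[0,0,15]))[0],"x-10",proj("scene",np.add(P,[-10,0,0]))[0])
E
```

```text
[302.99716803 211.55573072] (305, 214) with z+15 [302.77852694 208.79259854] x-10 [302.9882498  209.10178727]
[399.31727312 177.9997852 ] (406.5, 178.5) with z+15 [399.750157   175.19984846] x-10 [398.98381807 175.82184138]
[301.66742451 194.62138118] (301, 189.5) with z+15 [301.45033663 191.87700534] x-10 [301.66350948 192.3426564 ]
```

View pics/c7.png

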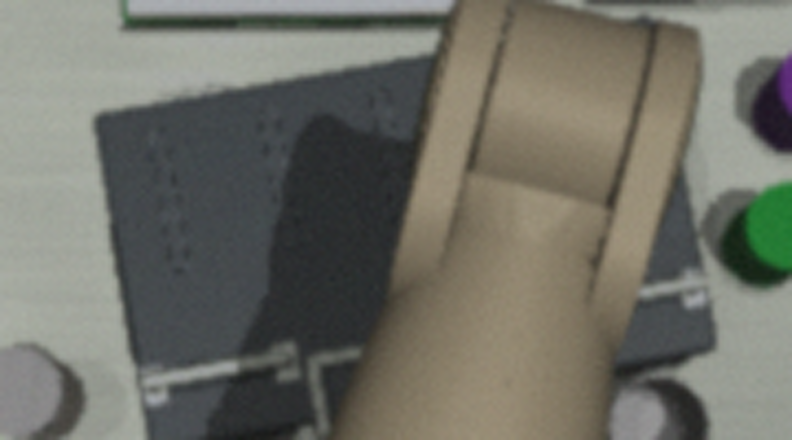

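```bash
python3 - <<'E'
from h import *
f=lambda P:((proj("scene",P)-[290,140]+.5)*3-.5).round()
for z in (67,114,133,145,169): print(z,f([(503.9,270.3,z),(503.9+60*.98,270.3+60*.17,z),(537,276,z)]))
st()
E
```

```text
67 [[314. 208.]
 [327. 245.]
 [321. 229.]]
114 [[317. 185.]
 [331. 223.]
 [325. 206.]]
133 [[319. 175.]
 [333. 214.]
 [326. 197.]]
145 [[320. 169.]
 [334. 208.]
 [327. 191.]]
169 [[321. 157.]
 [336. 195.]
 [329. 178.]]
t 13.5 world [565.2 -69.5 247.5] car -58.7 -45.3 head 99.6 F [-0.3 -0.3 -0.3] w -0.001 ff 0.0 q [-0.26  0.29  0.14  1.41  0.    1.14]
```

The pictures from the can grasp also suggest the visible finger ends are 20–30 mm higher than the reported TCP. A gentle probe of the lid (true z 155) beside the keeper will settle it.

Request:
send_rows([
  {"jaw": 0,"slide": [0,1,1],"twist": 0},
  {"jaw": 0,"slide": [0,1,3],"twist": 0},
  {"jaw": 0,"slide": [0,1,5],"twist": 0},
  {"jaw": 0,"slide": [0,1,6.5],"twist": 0},
  {"jaw": 0,"slide": [0,1,7.5],"twist": 0},
  {"jaw": 0,"slide": [0,1,8],"twist": 0},
  {"jaw": 0,"slide": [0,1,8.4],"twist": 0},
  {"jaw": 0,"slide": [0,1,8.7],"twist": 0},
  {"jaw": 0,"slide": [0,1,8.9],"twist": 0},
  {"jaw": 0,"slide": [0,1,8.9],"twist": 0},
])

```text
time_s: 14.5
tcp_pos: [575.5, -69.1, 158.6]
orientation: [0.0, 0.646, 0.764, 0.0]
wrist_force: [-0.8, -0.5, 0.5]
gripper_width: 0.001
finger_force: 0.0
```

Request:
send_rows([
  {"jaw": 0,"slide": [0,0,0.2],"twist": 0},
  {"jaw": 0,"slide": [0,0,0.4],"twist": 0},
  {"jaw": 0,"slide": [0,0,0.5],"twist": 0},
  {"jaw": 0,"slide": [0,0,0.6],"twist": 0},
  {"jaw": 0,"slide": [0,0,0.7],"twist": 0},
  {"jaw": 0,"slide": [0,0,0.8],"twist": 0},
  {"jaw": 0,"slide": [0,0,0.8],"twist": 0},
  {"jaw": 0,"slide": [0,0,0.8],"twist": 0},
  {"jaw": 0,"slide": [0,0,0.8],"twist": 0},
  {"jaw": 0,"slide": [0,0,0.8],"twist": 0},
])

```text
time_s: 15.5
tcp_pos: [575.4, -69.0, 150.5]
orientation: [0.0, 0.646, 0.764, 0.0]
wrist_force: [-0.4, 0.5, 0.4]
gripper_width: 0.002
finger_force: 0.0
```

No contact at 150.5: the reported TCP really is below the true finger ends. Probe on.

Request:
send_rows([
  {"jaw": 0,"slide": [0,0,0.2],"twist": 0},
  {"jaw": 0,"slide": [0,0,0.4],"twist": 0},
  {"jaw": 0,"slide": [0,0,0.6],"twist": 0},
  {"jaw": 0,"slide": [0,0,0.8],"twist": 0},
  {"jaw": 0,"slide": [0,0,1],"twist": 0},
  {"jaw": 0,"slide": [0,0,1],"twist": 0},
  {"jaw": 0,"slide": [0,0,1],"twist": 0},
  {"jaw": 0,"slide": [0,0,1],"twist": 0},
  {"jaw": 0,"slide": [0,0,1],"twist": 0},
  {"jaw": 0,"slide": [0,0,1],"twist": 0},
])

```text
time_s: 16.5
tcp_pos: [575.4, -69.0, 140.5]
orientation: [0.0, 0.646, 0.764, 0.0]
wrist_force: [0.3, 0.7, -0.4]
gripper_width: 0.0
finger_force: 0.0
```

```bash
python3 -c "
from h import *
st()"
```

```text
t 16.5 world [575.4 -69.  140.5] car -48.5 -46.6 head 99.6 F [ 0.3  0.7 -0.4] w 0.0 ff 0.0 q [-0.26  0.34 -0.05  1.17 -0.    1.15]
```

Request:
send_rows([
  {"jaw": 0,"slide": [0,0,0.1],"twist": 0},
  {"jaw": 0,"slide": [0,0,0.2],"twist": 0},
  {"jaw": 0,"slide": [0,0,0.3],"twist": 0},
  {"jaw": 0,"slide": [0,0,0.4],"twist": 0},
  {"jaw": 0,"slide": [0,0,0.5],"twist": 0},
  {"jaw": 0,"slide": [0,0,0.6],"twist": 0},
  {"jaw": 0,"slide": [0,0,0.6],"twist": 0},
  {"jaw": 0,"slide": [0,0,0.6],"twist": 0},
  {"jaw": 0,"slide": [0,0,0.6],"twist": 0},
  {"jaw": 0,"slide": [0,0,0.6],"twist": 0},
])

```text
time_s: 17.5
tcp_pos: [575.4, -69.0, 134.5]
orientation: [0.0, 0.646, 0.764, 0.0]
wrist_force: [-0.1, -0.2, 1.7]
gripper_width: 0.001
finger_force: 0.0
```

Request:
send_rows([
  {"jaw": 0,"slide": [0,0,0.1],"twist": 0},
  {"jaw": 0,"slide": [0,0,0.2],"twist": 0},
  {"jaw": 0,"slide": [0,0,0.3],"twist": 0},
  {"jaw": 0,"slide": [0,0,0.4],"twist": 0},
  {"jaw": 0,"slide": [0,0,0.5],"twist": 0},
  {"jaw": 0,"slide": [0,0,0.5],"twist": 0},
  {"jaw": 0,"slide": [0,0,0.5],"twist": 0},
  {"jaw": 0,"slide": [0,0,0.5],"twist": 0},
  {"jaw": 0,"slide": [0,0,0.5],"twist": 0},
  {"jaw": 0,"slide": [0,0,0.5],"twist": 0},
])

```text
time_s: 18.5
tcp_pos: [575.4, -69.0, 129.4]
orientation: [0.0, 0.646, 0.764, -0.0]
wrist_force: [-0.1, -1.1, 0.0]
gripper_width: -0.003
finger_force: 0.0
```

Request:
send_rows([
  {"jaw": 0,"slide": [0,0,0.1],"twist": 0},
  {"jaw": 0,"slide": [0,0,0.2],"twist": 0},
  {"jaw": 0,"slide": [0,0,0.3],"twist": 0},
  {"jaw": 0,"slide": [0,0,0.4],"twist": 0},
  {"jaw": 0,"slide": [0,0,0.5],"twist": 0},
  {"jaw": 0,"slide": [0,0,0.5],"twist": 0},
  {"jaw": 0,"slide": [0,0,0.5],"twist": 0},
  {"jaw": 0,"slide": [0,0,0.5],"twist": 0},
  {"jaw": 0,"slide": [0,0,0.5],"twist": 0},
  {"jaw": 0,"slide": [0,0,0.5],"twist": 0},
])

```text
time_s: 19.5
tcp_pos: [575.4, -69.0, 124.5]
orientation: [0.0, 0.646, 0.764, 0.0]
wrist_force: [-0.5, -0.5, -0.2]
gripper_width: -0.002
finger_force: 0.0
```

```bash
python3 - <<'E'
from h import *
st()
a=eyes.camera("scene")[150:250,250:400,::-1]
cv2.imwrite("pics/c8.png",cv2.resize(a,None,fx=5,fy=5,interpolation=cv2.INTER_CUBIC))
f=lambda P:((proj("scene",P)-[250,150]+.5)*5-.5).round()
p=env.sense()['tcp_pos'];print(f(p),f(p+[0,0,30]),f(car(PC,(-48.5,-46.6,155))))
E
```

```text
t 19.5 world [575.4 -69.  124.5] car -48.5 -46.6 head 99.6 F [-0.5 -0.5 -0.2] w -0.002 ff 0.0 q [-0.26  0.35 -0.08  1.13 -0.    1.15]
[[270. 343.]] [[268. 318.]] [[268. 318.]]
```

View pics/c8.png

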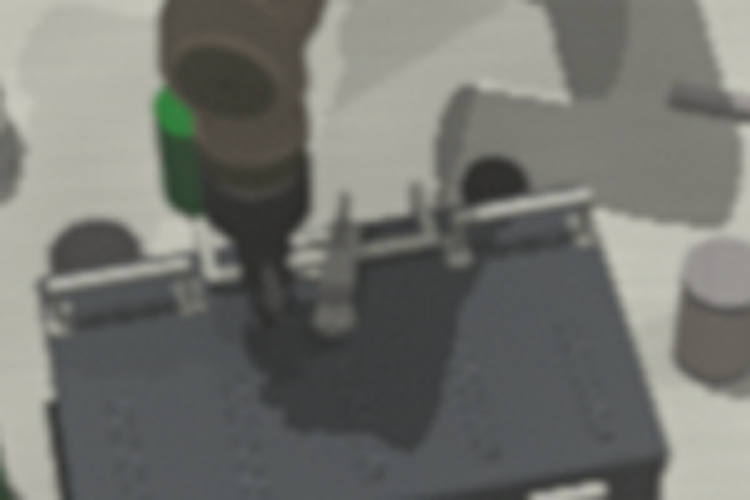

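Finger tip shows at (270,320), just at the predicted lid contact (268,318): the offset is about 30 mm. One more gentle step confirms it.

Request:
send_rows([
  {"jaw": 0,"slide": [0,0,0.1],"twist": 0},
  {"jaw": 0,"slide": [0,0,0.2],"twist": 0},
  {"jaw": 0,"slide": [0,0,0.3],"twist": 0},
  {"jaw": 0,"slide": [0,0,0.4],"twist": 0},
  {"jaw": 0,"slide": [0,0,0.5],"twist": 0},
  {"jaw": 0,"slide": [0,0,0.6],"twist": 0},
  {"jaw": 0,"slide": [0,0,0.6],"twist": 0},
  {"jaw": 0,"slide": [0,0,0.6],"twist": 0},
  {"jaw": 0,"slide": [0,0,0.6],"twist": 0},
  {"jaw": 0,"slide": [0,0,0.6],"twist": 0},
])

```text
time_s: 20.55
tcp_pos: [575.7, -69.1, 122.7]
orientation: [0.002, 0.646, 0.764, 0.001]
wrist_force: [-8.8, 2.1, 23.9]
gripper_width: -0.002
finger_force: 11.8
```

Contact at reported 123.5, so true z = reported + 31.5. Redo the keeper push at reported z ≈ 157.

Request:
send_rows([
  {"jaw": 0,"slide": [0,0,-1.5],"twist": 0},
  {"jaw": 0,"slide": [0,0,-3.8],"twist": 0},
  {"jaw": 0,"slide": [0,0,-3.8],"twist": 0},
  {"jaw": 0,"slide": [0,-1.5,-3.8],"twist": 0},
  {"jaw": 0,"slide": [0.5,-3,-3.8],"twist": 0},
  {"jaw": 0,"slide": [1.5,-4,-3.8],"twist": 0},
  {"jaw": 0,"slide": [2.5,-4.1,-3.8],"twist": 0},
  {"jaw": 0,"slide": [3,-4.1,-3.8],"twist": 0},
  {"jaw": 0,"slide": [3,-4.1,-3.8],"twist": 0},
  {"jaw": 0,"slide": [3,-4.1,-3.8],"twist": 0},
])

```text
time_s: 21.55
tcp_pos: [530.6, -46.1, 156.3]
orientation: [0.0, 0.645, 0.764, -0.0]
wrist_force: [0.4, -0.5, 0.1]
gripper_width: -0.0
finger_force: 0.0
```

Request:
send_rows([
  {"jaw": 0,"slide": [1.5,-0.1,0],"twist": 0},
  {"jaw": 0,"slide": [2.8,0,0],"twist": 0},
  {"jaw": 0,"slide": [3.6,0.2,0],"twist": 0},
  {"jaw": 0,"slide": [4.3,0.5,0],"twist": 0},
  {"jaw": 0,"slide": [4.9,0.8,0],"twist": 0},
  {"jaw": 0,"slide": [5.4,1.2,0],"twist": 0},
  {"jaw": 0,"slide": [5.9,1.6,0],"twist": 0},
  {"jaw": 0,"slide": [6.3,2.1,0],"twist": 0},
  {"jaw": 0,"slide": [6.6,2.6,0],"twist": 0},
  {"jaw": 0,"slide": [6.6,2.6,0],"twist": 0},
])

```text
time_s: 22.55
tcp_pos: [545.2, 24.0, 156.2]
orientation: [-0.0, 0.645, 0.764, 0.0]
wrist_force: [-0.1, -0.4, 0.9]
gripper_width: -0.005
finger_force: 0.0
```

```bash
python3 -c "
from h import *
st()"
```

```text
t 22.55 world [545.2  24.  156.2] car -62.8 50.2 head 99.6 F [-0.1 -0.4  0.9] w -0.005 ff 2.534757357341988e-06 q [-0.1   0.27 -0.12  1.18  0.    1.3 ]
```

Request:
send_rows([
  {"jaw": 0,"slide": [0.1,0.3,0],"twist": 0},
  {"jaw": 0,"slide": [0.2,0.6,0],"twist": 0},
  {"jaw": 0,"slide": [0.2,0.7,0],"twist": 0},
  {"jaw": 0,"slide": [0.2,0.7,0],"twist": 0},
  {"jaw": 0,"slide": [0.2,-0.5,0],"twist": 0},
  {"jaw": 0,"slide": [0.2,-0.5,-2.5],"twist": 0},
  {"jaw": 0,"slide": [0,-0.5,-6],"twist": 0},
  {"jaw": 0,"slide": [-3,0,-8],"twist": 0},
  {"jaw": 0,"slide": [-7,0.4,-8],"twist": 0},
  {"jaw": 0,"slide": [-9.7,0.5,-8],"twist": 0},
])

```text
time_s: 23.55
tcp_pos: [567.4, -73.4, 237.8]
orientation: [0.002, 0.646, 0.764, 0.001]
wrist_force: [1.1, 0.0, -0.3]
gripper_width: 0.003
finger_force: 0.0
```

```bash
python3 - <<'E'
from h import *
st()
a=cv2.cvtColor(eyes.camera("scene"),cv2.COLOR_RGB2GRAY)
f=lambda P:proj("scene",P)[0].round(1)
for an in(-.33,-1.2,-1.5): print(an,f(car(PC,(-37-55*np.cos(an),-55*np.sin(an),200))))
print("pin",f(car(PC,(-37,0,183))))
print(a[186:216:1,312:340])
E
```

```text
t 23.55 world [567.4 -73.4 237.8] car -57.2 -49.6 head 99.6 F [ 1.1  0.  -0.3] w 0.003 ff 0.0 q [-0.27  0.3   0.12  1.39  0.    1.13]
-0.33 [318.6 193.5]
-1.2 [329.7 199. ]
-1.5 [331.6 202.4]
pin [316.5 208.7]
[[166 166 167 167 167 167 168 167 168 168 169 169 168 169 169 168 169 169
  167 160 149 145 154 164 167 159 139 118]
 [166 166 167 167 168 167 167 168 168 168 169 168 168 168 169 168 168 169
  164 151 131 128 141 158 163 149 124 113]
 [166 166 166 166 166 167 168 168 168 168 168 168 167 168 168 168 168 168
  164 147 123 119 133 151 159 144 119 112]
 [166 166 166 166 167 166 167 167 167 168 167 167 168 168 168 168 169 168
  166 147 121 116 130 146 154 139 119 115]
 [165 166 166 165 166 166 166 167 167 168 167 168 168 167 169 169 169 169
  166 149 120 112 124 137 138 122 109 110]
 [166 166 166 168 167 167 167 168 168 168 169 168 169 168 169 168 169 168
  165 147 118 107 117 122 114  99  93  92]
 [168 169 168 168 168 169 170 169 169 169 169 169 169 166 162 158 156 154
  148 132 104  98 111 112  97  79  74  76]
 [170 170 170 170 170 170 170 168 163 158 157 155 152 145 133 123 116 1
[... 1920 characters left out ...]
101  96  89  83  82  86  93 104 113 116 116 113 107  99  95  92  90  83
   74  68  63  61  61  61  62  62  65  65]
 [101 100  93  89  86  89  92  95  95  91  89  84  79  72  66  64  63  58
   56  53  54  53  55  56  60  61  64  64]
 [ 97  96  91  86  84  82  82  82  76  66  60  58  57  55  54  53  52  54
   53  53  55  56  57  60  60  65  64  65]
 [ 81  83  81  76  74  74  74  78  72  62  54  52  52  53  54  55  57  55
   56  58  58  61  62  62  63  64  63  64]
 [ 64  74  76  75  73  77  83  85  78  64  57  56  56  56  57  60  61  62
   61  61  62  64  62  64  64  64  64  63]
 [ 60  70  79  84  87  90  95  93  81  66  62  61  61  62  61  64  63  64
   63  64  64  64  63  64  62  64  63  64]]
```

Keeper arm now runs to the right at rows 205–210 with its tab near (331,203), i.e. about −1.5 rad. Now hook the bail from behind at y ≈ −49.

Request:
send_rows([
  {"jaw": 0,"slide": [0,0.2,1],"twist": 0},
  {"jaw": 0,"slide": [0,0.2,3],"twist": 0},
  {"jaw": 0,"slide": [0,0.2,5],"twist": 0},
  {"jaw": 0,"slide": [0,0.2,7],"twist": 0},
  {"jaw": 0,"slide": [0,0.2,8.5],"twist": 0},
  {"jaw": 0,"slide": [0,0.2,9.5],"twist": 0},
  {"jaw": 0,"slide": [0,0.2,10.2],"twist": 0},
  {"jaw": 0,"slide": [0,0.2,10.6],"twist": 0},
  {"jaw": 0,"slide": [0,0.2,10.6],"twist": 0},
  {"jaw": 0,"slide": [0,0.2,10.6],"twist": 0},
])

```text
time_s: 24.6
tcp_pos: [568.1, -71.3, 131.0]
orientation: [0.0, 0.646, 0.764, 0.0]
wrist_force: [-0.3, -0.0, -0.1]
gripper_width: -0.004
finger_force: 0.0
```

```bash
python3 -c "
from h import *
st()"
```

```text
t 24.6 world [568.1 -71.3 131. ] car -56.2 -47.6 head 99.6 F [-0.3 -0.  -0.1] w -0.004 ff 0.0 q [-0.27  0.34 -0.09  1.14  0.    1.14]
```

Request:
send_rows([
  {"jaw": 0,"slide": [0,-1,0],"twist": 0},
  {"jaw": 0,"slide": [0,-2,0],"twist": 0},
  {"jaw": 0,"slide": [0,-3,0],"twist": 0},
  {"jaw": 0,"slide": [0,-4,0],"twist": 0},
  {"jaw": 0,"slide": [0,-5,0],"twist": 0},
  {"jaw": 0,"slide": [0,-6,0],"twist": 0},
  {"jaw": 0,"slide": [0,-7,0],"twist": 0},
  {"jaw": 0,"slide": [0,-8,0],"twist": 0},
  {"jaw": 0,"slide": [0,-9,0],"twist": 0},
  {"jaw": 0,"slide": [0,-9,0],"twist": 0},
])

```text
time_s: 25.6
tcp_pos: [476.0, -86.0, 129.5]
orientation: [-0.002, 0.646, 0.763, -0.001]
wrist_force: [-0.2, 0.2, -0.7]
gripper_width: 0.0
finger_force: 0.0
```

Request:
send_rows([
  {"jaw": 0,"slide": [0,0,0],"twist": 0},
  {"jaw": 0,"slide": [0,0,0],"twist": 0},
  {"jaw": 0,"slide": [0,0,-2],"twist": 0},
  {"jaw": 0,"slide": [0,0,-6],"twist": 0},
  {"jaw": 0,"slide": [0,0,-10],"twist": 0},
  {"jaw": 30,"slide": [3,0,-12],"twist": 0},
  {"jaw": 60,"slide": [7,1,-12],"twist": 0},
  {"jaw": 100,"slide": [11.5,3,-12],"twist": 0},
  {"jaw": 100,"slide": [15.5,5,-12],"twist": 0},
  {"jaw": 100,"slide": [18.5,6.5,-12],"twist": 0},
])

```text
time_s: 26.6
tcp_pos: [512.8, 109.4, 249.7]
orientation: [-0.0, 0.645, 0.764, -0.0]
wrist_force: [0.3, -0.2, -0.5]
gripper_width: 0.846
finger_force: 0.0
```

```bash
python3 - <<'E'
from h import *
st()
a=cv2.cvtColor(eyes.camera("scene"),cv2.COLOR_RGB2GRAY)
f=lambda P:proj("scene",P)[0].round(1)
for y in(40,80,-40,-80): print(y,f(car(PC,(-82,y,170))), "open2.0",f(car(PC,(-132-71*np.cos(.4),y,120-71*np.sin(.4)))))
print(a[190:212,284:300]); 
E
```

```text
t 26.6 world [512.8 109.4 249.7] car -80.5 139.8 head 99.6 F [ 0.3 -0.2 -0.5] w 0.846 ff 0.0 q [0.06 0.21 0.03 1.39 0.   1.46]
40 [325.3 199.3] open2.0 [319.6 188.5]
80 [336.2 197.5] open2.0 [329.8 186.8]
-40 [303.3 202.9] open2.0 [299.1 191.9]
-80 [292.2 204.7] open2.0 [288.7 193.5]
[[ 91  69  64  65  65  66  66  65  65  65  65  69  79  93 106 110]
 [123  92  74  67  65  65  64  65  66  66  70  80  94 105 109 110]
 [156 132 109  85  72  67  68  70  71  78  88  98 108 113 115 117]
 [177 169 152 124 100  89  89  91  95 103 113 122 128 136 139 144]
 [183 182 176 160 140 128 124 129 135 142 147 150 154 161 163 165]
 [183 183 183 177 170 161 154 156 162 164 163 159 155 155 154 152]
 [182 182 182 179 178 174 162 154 155 154 153 150 146 146 150 153]
 [182 181 180 176 176 172 159 151 149 153 158 162 158 155 157 158]
 [180 181 179 172 169 169 162 157 158 159 159 155 144 135 131 129]
 [176 170 165 157 149 149 144 137 133 131 123 115 106  99  97  94]
 [156 147 140 130 117 111 106 100  97  95  91  86  85  84  84  83]
 [146 145 142 129 104  87  85  84  85  84  84  84  84  84  85  85]
 [168 171 165 146 111  89  84  84  85  84  85  85  86  84  85  85]
 [160 155 146 128 103  87  85  85  86  85  86  85  85  85  85  84]
 [118 111 106  98  91  86  84  84  86  85  85  85  85  85  85  85]
 [ 92  93  91  91  95  97  90  85  85  85  85  84  85  85  85  84]
 [ 97 103 102  99 108 110  96  85  85  84  84  85  85  85  85  86]
 [103 116 113 102 107 112  99  87  85  85  85  87  86  86  87  86]
 [ 99 110 112 101 104 111 100  90  86  86  86  86  87  87  88  88]
 [ 84 103 110 106 107 109 102  91  87  88  88  88  89  89  88  89]
 [ 74  94 110 113 115 117 111  96  88  89  89  89  89  89  89  89]
 [ 71  88 108 118 119 120 115 100  89  88  88  89  89  90  88  88]]
```

Bail bar is gone from the lid in the picture. Now grip the left handle (reported z ≈ 139), jaws astride the bar.

Request:
send_rows([
  {"jaw": 100,"slide": [0.3,0.2,1],"twist": 0},
  {"jaw": 100,"slide": [0.5,0.2,3.5],"twist": 0},
  {"jaw": 100,"slide": [0.5,0.2,6],"twist": 0},
  {"jaw": 100,"slide": [0.5,0.2,8.5],"twist": 0},
  {"jaw": 100,"slide": [0.5,0.2,10],"twist": 0},
  {"jaw": 100,"slide": [0.5,0.2,11],"twist": 0},
  {"jaw": 100,"slide": [0.5,0.2,11],"twist": 0},
  {"jaw": 60,"slide": [0.5,0.2,11],"twist": 0},
  {"jaw": 20,"slide": [0.5,0.2,11],"twist": 0},
  {"jaw": 0,"slide": [0.5,0.2,11],"twist": 0},
])

```text
time_s: 27.65
tcp_pos: [514.2, 112.2, 141.3]
orientation: [0.001, 0.646, 0.764, 0.001]
wrist_force: [1.6, -0.1, -0.0]
gripper_width: 0.515
finger_force: 0.0
```

Request:
send_rows([
  {"jaw": 0,"slide": [0,0,0],"twist": 0},
  {"jaw": 0,"slide": [0,0,0],"twist": 0},
  {"jaw": 0,"slide": [0,0,0],"twist": 0},
  {"jaw": 0,"slide": [0,0,0],"twist": 0},
  {"jaw": 0,"slide": [0,0,0],"twist": 0},
  {"jaw": 0,"slide": [0,0,0],"twist": 0},
  {"jaw": 0,"slide": [0,0,0],"twist": 0},
  {"jaw": 0,"slide": [0,0,0],"twist": 0},
  {"jaw": 0,"slide": [0,0,0],"twist": 0},
  {"jaw": 0,"slide": [0,0,0],"twist": 0},
])

```text
time_s: 28.65
tcp_pos: [512.4, 112.1, 140.8]
orientation: [-0.0, 0.646, 0.764, -0.001]
wrist_force: [-5.2, -1.4, 5.5]
gripper_width: 0.094
finger_force: 58.6
```

```bash
python3 - <<'E'
from h import *
st()
for th in np.radians(np.arange(0,85,7)):
    a=th+np.arctan2(65,200); print(round(np.degrees(th)),"dy(tool) %.2f dz(tool) %.2f"%((200-210.3*np.cos(a))/10,-(210.3*np.sin(a)-65)/10))
E
```

```text
t 28.65 world [512.4 112.1 140.8] car -80.4 142.5 head 99.6 F [-5.2 -1.4  5.5] w 0.094 ff 58.555179834365845 q [ 0.06  0.24 -0.19  1.14 -0.    1.47]
0 dy(tool) -0.00 dz(tool) -0.00
7 dy(tool) 0.94 dz(tool) -2.39
14 dy(tool) 2.17 dz(tool) -4.65
21 dy(tool) 3.66 dz(tool) -6.74
28 dy(tool) 5.39 dz(tool) -8.63
35 dy(tool) 7.35 dz(tool) -10.30
42 dy(tool) 9.49 dz(tool) -11.71
49 dy(tool) 11.78 dz(tool) -12.86
56 dy(tool) 14.20 dz(tool) -13.72
63 dy(tool) 16.71 dz(tool) -14.27
70 dy(tool) 19.27 dz(tool) -14.52
77 dy(tool) 21.83 dz(tool) -14.45
84 dy(tool) 24.37 dz(tool) -14.07
```

Bar gripped (8 mm opening, 59 N). Raise slowly to 21° and check.

Request:
send_rows([
  {"jaw": 0,"slide": [0,0.2,-0.6],"twist": 0},
  {"jaw": 0,"slide": [0,0.42,-1.2],"twist": 0},
  {"jaw": 0,"slide": [0,0.67,-1.8],"twist": 0},
  {"jaw": 0,"slide": [0,0.94,-2.39],"twist": 0},
  {"jaw": 0,"slide": [0,1.23,-2.97],"twist": 0},
  {"jaw": 0,"slide": [0,1.53,-3.54],"twist": 0},
  {"jaw": 0,"slide": [0,1.84,-4.1],"twist": 0},
  {"jaw": 0,"slide": [0,2.17,-4.65],"twist": 0},
  {"jaw": 0,"slide": [0,2.9,-5.7],"twist": 0},
  {"jaw": 0,"slide": [0,3.66,-6.74],"twist": 0},
])

```text
time_s: 29.65
tcp_pos: [546.2, 118.1, 207.3]
orientation: [-0.003, 0.646, 0.764, -0.003]
wrist_force: [-9.1, -2.3, -7.6]
gripper_width: 0.091
finger_force: 58.3
```

Request:
send_rows([
  {"jaw": 0,"slide": [0,0.85,-0.97],"twist": 0},
  {"jaw": 0,"slide": [0,1.73,-1.89],"twist": 0},
  {"jaw": 0,"slide": [0,2.69,-2.75],"twist": 0},
  {"jaw": 0,"slide": [0,3.69,-3.56],"twist": 0},
  {"jaw": 0,"slide": [0,4.74,-4.29],"twist": 0},
  {"jaw": 0,"slide": [0,5.83,-4.97],"twist": 0},
  {"jaw": 0,"slide": [0,6.96,-5.57],"twist": 0},
  {"jaw": 0,"slide": [0,8.12,-6.12],"twist": 0},
  {"jaw": 0,"slide": [0,9.32,-6.57],"twist": 0},
  {"jaw": 0,"slide": [0,10.54,-6.98],"twist": 0},
])

```text
time_s: 30.65
tcp_pos: [651.5, 136.6, 281.9]
orientation: [-0.0, 0.645, 0.764, 0.0]
wrist_force: [-12.5, -1.3, 6.0]
gripper_width: 0.093
finger_force: 58.6
```

```bash
python3 -c "
from h import *
st()"
```

```text
t 30.65 world [651.5 136.6 281.9] car 60.8 143.4 head 99.6 F [-12.5  -1.3   6. ] w 0.093 ff 58.5568642616272 q [0.09 0.51 0.54 1.6  0.   1.49]
```

Request:
send_rows([
  {"jaw": 0,"slide": [0,1.25,-0.32],"twist": 0},
  {"jaw": 0,"slide": [0,2.51,-0.55],"twist": 0},
  {"jaw": 0,"slide": [0,3.79,-0.7],"twist": 0},
  {"jaw": 0,"slide": [0,5.07,-0.8],"twist": 0},
  {"jaw": 0,"slide": [0,6.35,-0.8],"twist": 0},
  {"jaw": 0,"slide": [0,7.63,-0.73],"twist": 0},
  {"jaw": 0,"slide": [0,8.5,-0.62],"twist": 0},
  {"jaw": 0,"slide": [0,9.3,-0.5],"twist": 0},
  {"jaw": 0,"slide": [0,10.17,-0.35],"twist": 0},
  {"jaw": 0,"slide": [0,10.17,-0.35],"twist": 0},
])

```text
time_s: 31.65
tcp_pos: [755.5, 154.7, 286.4]
orientation: [0.003, 0.645, 0.764, 0.005]
wrist_force: [-2.0, 2.8, 8.6]
gripper_width: 0.089
finger_force: 61.4
```

```bash
python3 -c "
from h import *
st()"
```

```text
t 31.65 world [755.5 154.7 286.4] car 166.4 143.9 head 99.6 F [-2.   2.8  8.6] w 0.089 ff 61.38389825820923 q [0.1  0.87 1.21 1.9  0.   1.5 ]
```

Lid is at ≈84°, but joint 3 (1.21) is near its limit 1.26, so I check whether the arm can rise out of the handle here.

```bash
python3 - <<'E'
from h import *
D=[(259.6,-512.5,198.3,.3139,.0451),(560.9,-174.2,298.7,.34,.32),(661.5,-64.3,279.8,.51,.53),(662.5,-61.4,202.4,.5,.33),(503.9,270.3,113.9,.35,-.12),(505.7,271.1,249,.3,.15),(530.5,-47.4,187.9,.23,-.09),(575.4,-69,140.5,.34,-.05),(512.4,112.1,140.8,.24,-.19),(651.5,136.6,281.9,.51,.54),(755.5,154.7,286.4,.87,1.21)]
D=np.array(D); r=np.hypot(D[:,0],D[:,1]); z=D[:,2]
def fk(p,q2,q3): return p[0]+p[1]*np.sin(q2)+p[2]*np.cos(q2-q3+p[4]), p[3]+p[1]*np.cos(q2)-p[2]*np.sin(q2-q3+p[4])
s=least_squares(lambda p:np.r_[fk(p,D[:,3],D[:,4])[0]-r,fk(p,D[:,3],D[:,4])[1]-z],[0,400,400,0,0.]); print(s.x,s.fun.round(1))
for R_,Z in [(771,286),(771,300),(771,320),(750,300),(750,340),(720,300),(720,340),(720,370),(700,340),(700,370),(680,370)]:
    q=least_squares(lambda q:np.array(fk(s.x,*q))-[R_,Z],[.7,.8]).x; print(R_,Z,q.round(2))
E
```

```text
[ 1.02514585e+00  5.16573799e+02  4.18604608e+02 -2.36342749e+02
 -1.32378501e-01] [ 0.7  1.9  2.3  1.7  1.3 -1.6 -2.6 -1.4 -0.5  0.6 -2.6 -0.2 -1.1 -1.8
 -1.2 -3.6  0.8  0.6  3.5  1.9  0.3  0.8]
771 286 [0.88 1.24]
771 300 [0.96 1.44]
771 320 [0.95 1.44]
750 300 [0.79 1.09]
750 340 [0.91 1.44]
720 300 [0.67 0.86]
720 340 [0.74 1.09]
720 370 [0.87 1.44]
700 340 [0.66 0.93]
700 370 [0.73 1.15]
680 370 [0.63 0.97]
```

It cannot rise out here, so I lower the lid to ≈63°, let go, climb over the edge and push it up from the front.

Request:
send_rows([
  {"jaw": 0,"slide": [0,-0.85,-0.15],"twist": 0},
  {"jaw": 0,"slide": [0,-1.7,-0.28],"twist": 0},
  {"jaw": 0,"slide": [0,-2.54,-0.38],"twist": 0},
  {"jaw": 0,"slide": [0,-3.8,-0.45],"twist": 0},
  {"jaw": 0,"slide": [0,-5.1,-0.45],"twist": 0},
  {"jaw": 0,"slide": [0,-6.38,-0.33],"twist": 0},
  {"jaw": 0,"slide": [0,-7.66,-0.2],"twist": 0},
  {"jaw": 0,"slide": [0,-7.66,-0.2],"twist": 0},
  {"jaw": 30,"slide": [0,-7.66,-0.2],"twist": 0},
  {"jaw": 30,"slide": [0,-7.66,-0.2],"twist": 0},
])

```text
time_s: 32.65
tcp_pos: [679.2, 140.1, 284.5]
orientation: [0.001, 0.646, 0.764, 0.001]
wrist_force: [-1.3, 0.3, 0.4]
gripper_width: 0.297
finger_force: 0.0
```

Request:
send_rows([
  {"jaw": 30,"slide": [0,0,0],"twist": 0},
  {"jaw": 30,"slide": [0,0,0],"twist": 0},
  {"jaw": 30,"slide": [0,0,-0.5],"twist": 0},
  {"jaw": 30,"slide": [0,0,-1],"twist": 0},
  {"jaw": 30,"slide": [0,0,-1.5],"twist": 0},
  {"jaw": 30,"slide": [0,0,-2],"twist": 0},
  {"jaw": 30,"slide": [0,0,-2.5],"twist": 0},
  {"jaw": 30,"slide": [0,0,-3],"twist": 0},
  {"jaw": 30,"slide": [0,0,-3.5],"twist": 0},
  {"jaw": 30,"slide": [0,0,-4],"twist": 0},
])

```text
time_s: 33.65
tcp_pos: [678.2, 140.0, 323.5]
orientation: [0.0, 0.646, 0.764, -0.0]
wrist_force: [-0.2, -0.2, 0.1]
gripper_width: 0.299
finger_force: 0.0
```

```bash
python3 -c "
from h import *
st()"
```

```text
t 33.65 world [678.2 140.  323.5] car 87.7 142.3 head 99.6 F [-0.2 -0.2  0.1] w 0.299 ff 0.0 q [ 0.09  0.61  0.82  1.78 -0.    1.49]
```

Released cleanly. Up and over the lid edge to the front.

Request:
send_rows([
  {"jaw": 30,"slide": [0,0,-2],"twist": 0},
  {"jaw": 30,"slide": [0,0,-4],"twist": 0},
  {"jaw": 30,"slide": [0,0,-5],"twist": 0},
  {"jaw": 30,"slide": [0,0,-5],"twist": 0},
  {"jaw": 0,"slide": [0,-2,-5],"twist": 0},
  {"jaw": 0,"slide": [0,-5,-5],"twist": 0},
  {"jaw": 0,"slide": [0,-9,-5],"twist": 0},
  {"jaw": 0,"slide": [0,-13,-5],"twist": 0},
  {"jaw": 0,"slide": [0,-16,-5],"twist": 0},
  {"jaw": 0,"slide": [0,-17,-5],"twist": 0},
])

```text
time_s: 34.65
tcp_pos: [507.2, 111.6, 373.7]
orientation: [0.0, 0.646, 0.764, 0.0]
wrist_force: [0.2, -0.6, -0.0]
gripper_width: 0.001
finger_force: 0.0
```

Request:
send_rows([
  {"jaw": 0,"slide": [0,-1,0],"twist": 0},
  {"jaw": 0,"slide": [0,-1,2],"twist": 0},
  {"jaw": 0,"slide": [0,-1,4],"twist": 0},
  {"jaw": 0,"slide": [0,-1,6],"twist": 0},
  {"jaw": 0,"slide": [0,-1,7.5],"twist": 0},
  {"jaw": 0,"slide": [0,-1,8.3],"twist": 0},
  {"jaw": 0,"slide": [0,-1,8.3],"twist": 0},
  {"jaw": 0,"slide": [0,-1,8.3],"twist": 0},
  {"jaw": 0,"slide": [0,-1,8.3],"twist": 0},
  {"jaw": 0,"slide": [0,-1,8.3],"twist": 0},
])

```text
time_s: 35.65
tcp_pos: [501.3, 110.1, 290.9]
orientation: [0.001, 0.646, 0.764, 0.0]
wrist_force: [-0.2, -0.2, 1.0]
gripper_width: 0.002
finger_force: 0.0
```

```bash
python3 -c "
from h import *
st()"
```

```text
t 35.65 world [501.3 110.1 290.9] car -91.7 142.5 head 99.6 F [-0.2 -0.2  1. ] w 0.002 ff 0.0 q [ 0.06  0.18  0.1   1.48 -0.    1.46]
```

Request:
send_rows([
  {"jaw": 0,"slide": [0,3,0],"twist": 0},
  {"jaw": 0,"slide": [0,6,0],"twist": 0},
  {"jaw": 0,"slide": [0,7.5,0],"twist": 0},
  {"jaw": 0,"slide": [0,8.5,0],"twist": 0},
  {"jaw": 0,"slide": [0,9.5,0],"twist": 0},
  {"jaw": 0,"slide": [0,10.5,0],"twist": 0},
  {"jaw": 0,"slide": [0,11.5,0],"twist": 0},
  {"jaw": 0,"slide": [0,12.5,0],"twist": 0},
  {"jaw": 0,"slide": [0,13.5,0],"twist": 0},
  {"jaw": 0,"slide": [0,14.5,0],"twist": 0},
])

```text
time_s: 36.65
tcp_pos: [643.2, 134.4, 299.3]
orientation: [0.003, 0.646, 0.764, 0.003]
wrist_force: [-14.7, -0.6, 38.0]
gripper_width: 0.004
finger_force: 21.2
```

Request:
send_rows([
  {"jaw": 0,"slide": [0,0.8,0],"twist": 0},
  {"jaw": 0,"slide": [0,1.6,0],"twist": 0},
  {"jaw": 0,"slide": [0,2.4,0],"twist": 0},
  {"jaw": 0,"slide": [0,3.2,0],"twist": 0},
  {"jaw": 0,"slide": [0,3.9,0],"twist": 0},
  {"jaw": 0,"slide": [0,4.4,0],"twist": 0},
  {"jaw": 0,"slide": [0,4.7,0],"twist": 0},
  {"jaw": 0,"slide": [0,4.8,0],"twist": 0},
  {"jaw": 0,"slide": [0,4.8,0],"twist": 0},
  {"jaw": 0,"slide": [0,4.8,0],"twist": 0},
])

```text
time_s: 37.65
tcp_pos: [694.4, 143.3, 304.3]
orientation: [0.008, 0.645, 0.764, 0.009]
wrist_force: [-5.5, 1.6, 41.0]
gripper_width: 0.005
finger_force: 18.9
```

```bash
python3 -c "
from h import *
st()"
```

```text
t 37.65 world [694.4 143.3 304.3] car 104.2 142.9 head 99.6 F [-5.5  1.6 41. ] w 0.005 ff 18.913906888046768 q [0.09 0.61 0.77 1.7  0.   1.49]
```

Finger seems to have passed over the edge and pushes against the handle instead. I measure the lid angle by scanning the projected right-hand bar in the scene image.

```bash
cat >> h.py <<'E'
def lidpt(th,u,n,y): # u front from hinge, n above hinge
    return car(PC,[(122-u*np.cos(th)+n*np.sin(th),y,130+u*np.sin(th)+n*np.cos(th))])[0]
def scan():
    a=cv2.GaussianBlur(cv2.cvtColor(eyes.camera("scene"),cv2.COLOR_RGB2GRAY),(0,0),0.6).astype(np.float32)
    def bar(th,u,n):
        p=proj("scene",[lidpt(th,u,n,y) for y in np.linspace(-185,-105,30)]).astype(np.float32)
        return cv2.remap(a,p[:,:1],p[:,1:],1).mean()
    for d in range(40,100,2):
        t=np.radians(d); print(d,"bar %.0f below %.0f above %.0f | edge in %.0f out %.0f"%(bar(t,200,65),bar(t,188,65),bar(t,212,65),bar(t,238,25),bar(t,258,25)))
E
python3 - <<'E'
from h import *
scan()
E
```

```text
40 bar 117 below 99 above 116 | edge in 171 out 186
42 bar 117 below 95 above 115 | edge in 166 out 185
44 bar 114 below 93 above 116 | edge in 159 out 184
46 bar 107 below 93 above 117 | edge in 150 out 183
48 bar 98 below 93 above 118 | edge in 141 out 182
50 bar 94 below 88 above 116 | edge in 134 out 181
52 bar 93 below 80 above 109 | edge in 128 out 182
54 bar 93 below 84 above 98 | edge in 124 out 181
56 bar 86 below 87 above 93 | edge in 120 out 176
58 bar 80 below 83 above 93 | edge in 118 out 162
60 bar 87 below 83 above 90 | edge in 117 out 144
62 bar 84 below 89 above 80 | edge in 116 out 132
64 bar 83 below 93 above 86 | edge in 117 out 125
66 bar 88 below 96 above 84 | edge in 119 out 120
68 bar 94 below 91 above 83 | edge in 116 out 118
70 bar 96 below 72 above 90 | edge in 104 out 117
72 bar 87 below 60 above 95 | edge in 94 out 119
74 bar 65 below 59 above 95 | edge in 93 out 117
76 bar 59 below 60 above 75 | edge in 89 out 102
78 bar 60 below 61 above 59 | edge in 80 out 93
80 bar 61 below 62 above 59 | edge in 87 out 92
82 bar 62 below 61 above 61 | edge in 82 out 80
84 bar 62 below 60 above 62 | edge in 88 out 87
86 bar 61 below 78 above 62 | edge in 94 out 82
88 bar 76 below 165 above 61 | edge in 94 out 90
90 bar 166 below 117 above 80 | edge in 70 out 96
92 bar 108 below 58 above 169 | edge in 59 out 85
94 bar 57 below 56 above 89 | edge in 60 out 60
96 bar 56 below 56 above 56 | edge in 62 out 60
98 bar 56 below 56 above 56 | edge in 63 out 62
```

The bar shows clearly at 90° (brightness 166), so the lid is upright and the finger is in front of it. I relieve the vertical load, then back away.

Request:
send_rows([
  {"jaw": 0,"slide": [0,0,-0.5],"twist": 0},
  {"jaw": 0,"slide": [0,0,-1],"twist": 0},
  {"jaw": 0,"slide": [0,0,-1.3],"twist": 0},
  {"jaw": 0,"slide": [0,0,-1.3],"twist": 0},
  {"jaw": 0,"slide": [0,-0.5,-1.3],"twist": 0},
  {"jaw": 0,"slide": [0,-1.5,-1.3],"twist": 0},
  {"jaw": 0,"slide": [0,-3,-1.3],"twist": 0},
  {"jaw": 0,"slide": [0,-5,-1.3],"twist": 0},
  {"jaw": 0,"slide": [0,-8,-1.3],"twist": 0},
  {"jaw": 0,"slide": [0,-11,-1.3],"twist": 0},
])

```text
time_s: 38.7
tcp_pos: [581.0, 123.6, 301.2]
orientation: [-0.001, 0.646, 0.764, -0.001]
wrist_force: [-0.4, -0.4, 0.9]
gripper_width: 0.0
finger_force: 0.0
```

Request:
send_rows([
  {"jaw": 0,"slide": [0,-3,0],"twist": 0},
  {"jaw": 0,"slide": [0,-6,0],"twist": 0},
  {"jaw": 0,"slide": [0,-8,0],"twist": 0},
  {"jaw": 0,"slide": [0,-8,0],"twist": 0},
  {"jaw": 0,"slide": [0,-8,0],"twist": 0},
  {"jaw": 0,"slide": [0,-8,0],"twist": 0},
  {"jaw": 0,"slide": [0,-8,0],"twist": 0},
  {"jaw": 0,"slide": [0,-8,0],"twist": 0},
  {"jaw": 0,"slide": [0,-8,0],"twist": 0},
  {"jaw": 0,"slide": [0,-8,0],"twist": 0},
])

```text
time_s: 39.7
tcp_pos: [503.9, 110.6, 302.9]
orientation: [-0.0, 0.646, 0.764, -0.0]
wrist_force: [0.1, -0.9, 0.2]
gripper_width: -0.005
finger_force: 0.0
```

```bash
python3 - <<'E'
from h import *
st(); scan()
i=eyes.camera("scene")[:,:,::-1]; cv2.imwrite("pics/end.png",i)
g=cv2.cvtColor(i,cv2.COLOR_BGR2GRAY)
# can: outline check against upright projection
P=np.array([(506+33*np.cos(t),271+33*np.sin(t),102) for t in np.linspace(0,6.28,40)])
print("can top proj",proj("scene",(506,271,102)),"bottom",proj("scene",(506,271,0)))
u,v=proj("scene",(506,271,51))[0].round().astype(int); print(g[v-22:v+24:2,u-16:u+17:2])
E
```

```text
t 39.7 world [503.9 110.6 302.9] car -89.1 142.5 head 99.6 F [ 0.1 -0.9  0.2] w -0.005 ff 0.0 q [ 0.06  0.19  0.14  1.52 -0.    1.46]
40 bar 115 below 97 above 114 | edge in 167 out 182
42 bar 115 below 92 above 114 | edge in 162 out 181
44 bar 112 below 91 above 114 | edge in 155 out 180
46 bar 105 below 91 above 115 | edge in 146 out 180
48 bar 96 below 91 above 116 | edge in 137 out 179
50 bar 92 below 86 above 114 | edge in 130 out 178
52 bar 91 below 79 above 107 | edge in 125 out 178
54 bar 91 below 83 above 96 | edge in 121 out 177
56 bar 85 below 87 above 91 | edge in 118 out 172
58 bar 79 below 82 above 91 | edge in 116 out 158
60 bar 86 below 82 above 88 | edge in 115 out 140
62 bar 84 below 88 above 79 | edge in 115 out 129
64 bar 82 below 92 above 86 | edge in 115 out 122
66 bar 87 below 95 above 84 | edge in 117 out 118
68 bar 93 below 91 above 82 | edge in 114 out 116
70 bar 95 below 71 above 89 | edge in 102 out 115
72 bar 86 below 59 above 94 | edge in 92 out 117
74 bar 65 below 58 above 94 | edge in 91 out 115
76 bar 58 below 60 above 74 | edge in 87 out 100
78 bar 5
[... 1538 characters left out ...]
 59  65  95 107  99 101 100 101 101 104 164 195 194 194 195]
 [ 59  60  59  67 122 172 120  98 101 101 101 101 139 187 194 193 193]
 [ 58  60  59  65 100 176 155  99  99 100 100 100 118 162 195 197 198]
 [ 59  60  59  59  71 155 173 107  99 101  99 103 125 135 189 196 196]
 [ 57  58  59  58  57 122 183 125  97  97  94 116 126 136 189 198 199]
 [ 60  69  79 105 125 145 182 149  95 102 117 124 125 156 195 197 197]
 [150 172 176 179 176 163 152 131 122 127 128 138 156 187 199 200 200]
 [156 139 118 100  86  99 120 124 132 175 184 190 197 199 199 199 200]
 [ 66  60  58  57  60 100 126 126 133 181 198 197 198 199 199 200 200]
 [ 58  59  60  60  64 109 127 126 126 162 199 199 200 200 201 200 201]]
```

Lid steady at 90°, can upright where placed. Last check: bail in the top view, scanned the same way along its unoccluded right half.

```bash
python3 - <<'E'
from h import *
a=cv2.cvtColor(eyes.camera("top"),cv2.COLOR_RGB2GRAY).astype(np.float32)
b=cv2.cvtColor(cv2.imread("pics/top0.png"),cv2.COLOR_BGR2GRAY).astype(np.float32)
for ph in np.r_[0,.8,1.2,np.arange(1.6,3.0,.1)]:
    g=np.pi/4-ph; P=car(PC,[(-132+71*np.sin(g),y,120+71*np.cos(g)) for y in np.linspace(-78,-30,20)])
    p=proj("top",P).astype(np.float32); print(round(ph,1),*[cv2.remap(i,p[:,:1],p[:,1:],1).mean().round() for i in(a,b)],cv2.remap(a,p[:,:1],p[:,1:],1).ravel()[::4].round())
# leg at y=-80, hinge->bar direction at 2.9
E
```

```text
0.0 117.0 163.0 [121. 115. 120. 123. 114.]
0.8 97.0 108.0 [131.  91.  81.  79. 111.]
1.2 136.0 176.0 [158. 139.  95. 143. 154.]
1.6 114.0 179.0 [151. 129. 112. 102.  93.]
1.7 132.0 179.0 [155. 130. 130. 135. 118.]
1.8 151.0 178.0 [156. 150. 152. 152. 146.]
1.9 145.0 177.0 [155. 148. 143. 144. 141.]
2.0 140.0 179.0 [155. 148. 136. 139. 134.]
2.1 147.0 179.0 [157. 152. 146. 145. 138.]
2.2 152.0 178.0 [158. 156. 150. 152. 145.]
2.3 154.0 178.0 [158. 157. 152. 153. 149.]
2.4 154.0 178.0 [158. 157. 152. 152. 150.]
2.5 152.0 178.0 [156. 156. 150. 149. 148.]
2.6 146.0 179.0 [154. 150. 144. 141. 142.]
2.7 139.0 179.0 [148. 142. 138. 131. 139.]
2.8 142.0 177.0 [145. 144. 140. 138. 142.]
2.9 152.0 177.0 [150. 153. 152. 149. 154.]
```

```bash
python3 -c "
from cell import env
print(env.close_job())"
```

```text
the job is handed in; nothing more can be done
None
```

The job is handed in: can upright on the bench, keeper turned to about −1.5 rad, lid upright at about 90° by the scene camera. The bail is off the lid, but its fully dropped position was not clear in the top view, and no verdict was returned.

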